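# Swing out the camera arm of the loaded scan turntable

## Task

A white printed vase is clamped on one of the two scan turntables and is ready to be scanned. Swing that turntable's folded camera arm out until it snaps into its end detent, pointing straight away from the turntable, and let go of it. Leave the camera arm of the empty turntable as it is.

Things in the scene. Friction and masses are not known exactly. Their poses are not given: they have to be found in the camera images.
- scanner: The turntable with the vase: a grey box 180 (x) x 220 (y) x 24 mm, fixed to the counter, with a round platter (top at 34 mm) and clamped on it a white vase 75 mm wide, top at 130 mm. Origin: centre of the underside. Its x axis points to its back, y to its left, z up. The upright hinge axis of its camera arm is at (-105, 0) mm in this frame, just in front of the box.
- scan_arm (a joint): Angle (rad) of that turntable's camera arm. 0 = folded, pointing to the turntable's +y, along its front; it grows as the arm swings out, level, counterclockwise from above, to the end stop at 1.57, where it points to -x. Starts at 0 to 0.5. It turns freely and stays put, until from 1.23 on a spring detent resists (a few N at the mast), up to 1.41; past that it snaps to 1.57 and stays.
- scan_arm_mast (a point): Point on the axis of the upright round black mast at the arm's free end, 130 mm from the hinge axis, 100 mm above the counter. The mast is 22 mm thick, top at 125 mm; bare from 66 mm up, to grip or push; at 38 to 66 mm it carries a grey camera pod 34 x 30 mm. The arm is a flat bar 20 mm wide, its top at 30 mm. The point turns with the arm: its y axis points outward along it.
- spare_arm (a joint): Angle (rad) of the same kind of camera arm on the other, empty turntable (same shape and sizes, nothing on its platter). It starts at 0 to 0.5 and is to be left there.

How it is judged:
At the end, for the whole second after the job is handed in: The camera arm of the turntable with the vase is seated in its end detent (joint above 1.45 rad, at rest), and the camera arm of the empty turntable is still folded (below 0.7 rad) (value of joint scan_arm above 1.45 rad and velocity of joint scan_arm between -0.1 and 0.1 rad/s and value of joint spare_arm below 0.7 rad); the robot touches nothing.
It fails at once if the camera arm of the empty turntable is swung out (value of joint spare_arm above 0.7 rad).
It also fails if it takes over 35 s, if anything falls off the work surface, if the arm or the gripper's body presses on something with over 40 N, if the wrist force passes 120 N, or if a joint passes its speed limit or range.

## Robot

A 7-joint arm with a two-finger parallel gripper is mounted at the origin on the work surface. World frame = base frame: x ahead of the robot, y to its left, z up, the work surface at z = 0. Lengths are in m, angles in rad, forces in N, time in s.
With the tool pointing down it reaches from about 0.425 to 0.8 m from the base axis. Payload 8.3 kg.
Tool frame: the origin (TCP) lies between the finger pads; the fingertips stand 19 mm ahead of it and the grasp point (between the pads) is the TCP; z points along the fingers, y is the direction in which the jaws open and shut (so a half turn about z gives the same grasp; the last joint's range is limited). The gripper opens to 85 mm and grips with 20 to 120 N. Pads are 22 mm wide; open, the fingers measure 114 mm over their backs; the gripper's body (76 mm by 85 mm) begins 54 mm behind the grasp point. The pads swing forward as they close: fully open they stand 13 mm farther back than shut.
Start: joints at [-1.193, 0.383, 0.016, 1.37, -0.006, 1.388, -0.046], TCP at [0.267, 0.565, 0.25] pointing down, gripper open.
Joint ranges: [-2.95, 2.95], [-0.25, 2.06], [-1.52, 1.56], [0.18, 2.33], [-1.44, 4.58], [0.02, 2.06], [-3.01, 3.01]. Speed limits (rad/s): [2.39, 2.39, 3.01, 3.01, 3.14, 3.14, 3.14].

## Interface

Orientations are given as a 3x3 rotation matrix whose columns are the frame's x, y, z axes.
In Python, from rig import arm gives the robot as it stands.
- The arm moves only by the shell command python3 -m jog 'ROWS' [FORCE]. ROWS is JSON, one flat list of numbers, 7 for each row, row after row: the shift along the world's x, y, z in m, then the turn, a rotation vector about the world's x, y, z in rad, then the closure in counts, from 0 (fully open) to 255 (shut). In form: [dx, dy, dz, rx, ry, rz, fingers, dx, dy, dz, rx, ry, rz, fingers, ...]. A call has 1 to 10 rows; each row is the pose to reach, as a shift and turn from the pose commanded when the call began; what a row does not reach only later rows make up. A row lasts 1/8 s, in which the tool goes at most 62.5 mm and 10.7 degrees, less where a joint would pass 70% of its speed; a pose out of reach is approached as far as the arm can. A call with a gripper value outside its range is refused whole. The fingers move at their own pace and stop on an object; FORCE is the grip in N (left out, the last holds). Time passes only in rows, so rows that repeat a pose let the fingers close. It gives the time, the measured TCP pose, the force and the opening at its end, in the units of the state.
- arm.sense(): the state, without advancing time (a new reading comes with each control period).
- arm.capture(name): name is "scene" or "top" or "wrist"; returns a dict with "color" (480x640x3 uint8, red, green, blue), "depth" (480x640 float32, m along the optical axis (not along the pixel's ray), 0 where there is no reading), "fov_y" (degrees; the focal length in pixels is half the picture's height over the tangent of half this angle, whatever the lens; pixels are square), "cx", "cy" (the principal point, pixels), "D" ([k1, k2, p1, p2, k3] as OpenCV has them; the pictures are not rectified), "rvec" (rotation vector, rad) and "tvec" (3), from world to camera coordinates, as OpenCV has them. Camera axes: x right, y down, z forward; pixel columns grow to the right and rows downward; lengths in m; the calibration is good to about 2 mm. A picture is of the moment at which its call begins.
- arm.job_done(): hands the job in, once; it reports no verdict.
The state is a dict: "t": time; "joint_pos": joint angles; "joint_vel": joint speeds; "effort": joint torques, N m; "position": TCP position; "ee_rot": TCP orientation; "wrist_force": force on the tool from outside, world axes, zero at the start; "ft_torque": the same for the moment, N m; "gripper_width": opening from 0.0 (shut) to 1.0 (fully open).
Only numpy, scipy, OpenCV 4.12 (cv2) and the standard library are available. Lean on these libraries where they do the work, as an engineer would, in place of code of your own. Each camera call takes 0.05 s, during which the arm holds its last target. There are 200 camera calls.

## Working session

There is one attempt and no reset: what is moved stays moved. The work goes in short steps, Python scripts to look and compute and a shell command to move; the robot and the scene stay as the last step left them, time stands still between calls to the robot, and variables do not carry over. Pictures are saved under pics/ and viewed, about 8 in all and at most 12, crops included, and the job is handed in when it is done.

```bash
mkdir -p pics; cat > h.py <<'E'
import numpy as np,cv2
from rig import arm
def world(c):
    h,w=c['depth'].shape; f=h/2/np.tan(np.radians(c['fov_y'])/2)
    K=np.array([[f,0,c['cx']],[0,f,c['cy']],[0,0,1]])
    u,v=np.meshgrid(np.arange(w),np.arange(h))
    p=cv2.undistortPoints(np.stack([u,v],-1).reshape(-1,1,2).astype(float),K,np.array(c['D'],float)).reshape(h,w,2)
    d=c['depth'][...,None]; P=np.concatenate([p*d,d],-1)
    R=cv2.Rodrigues(np.array(c['rvec'],float))[0]
    return (P-np.array(c['tvec']).ravel())@R
E
python3 - <<'E'
from h import *
for n in ('scene','top'):
    c=arm.capture(n); cv2.imwrite(f'pics/{n}0.png',c['color'][...,::-1]); np.save(f'pics/{n}0.npy',world(c)); np.save(f'pics/{n}d.npy',c['depth'])
s=arm.sense();print(s['t'],s['position'],s['ee_rot'])
E
```

```text
0.1 [0.26644423 0.56488955 0.24937683] [[-9.04436871e-01  4.26606821e-01 -7.52701914e-04]
 [ 4.26607485e-01  9.04435410e-01 -1.62569378e-03]
 [-1.27617908e-05 -1.79144566e-03 -9.99998395e-01]]
```

View pics/top0.png

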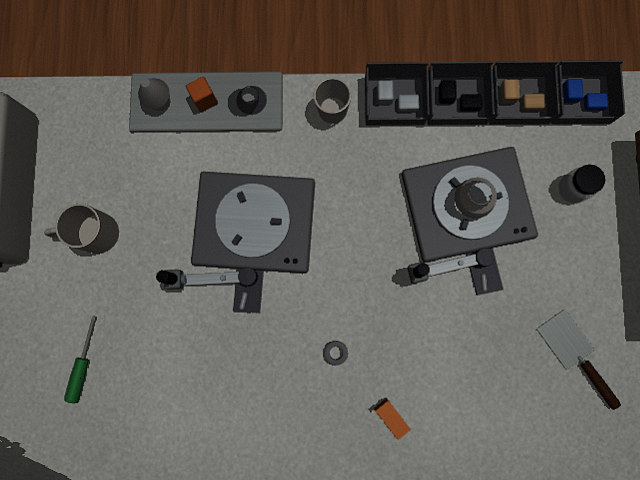

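View pics/scene0.png

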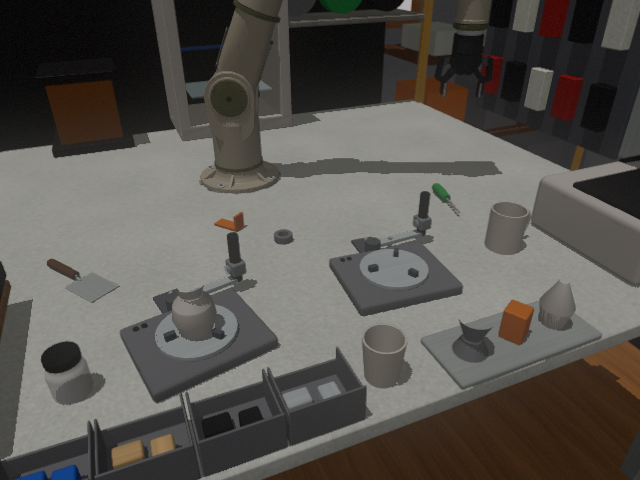

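The top view shows the vase on the right turntable. Its mast top is near (420,269) and its hinge near (485,257). The empty turntable is on the left, with its mast near (167,277). Next I'll measure these points.

```bash
python3 - <<'E'
import numpy as np
P=np.load('pics/top0.npy')
for n,(u,v) in dict(mast=(421,268),mast2=(418,271),bar=(450,267),bar2=(465,263),hinge=(485,256),vase=(478,196),counter=(350,250),spare=(166,276),cl=(403,170),cr=(514,149),fr=(536,238),fl=(420,260)).items(): print(n,P[v,u].round(3))
Z=P[...,2];sub=lambda m:P[m]
box=np.zeros(Z.shape,bool);box[235:300,385:460]=1
for a,b in ((.11,.14),(.07,.11),(.04,.066),(.022,.033)):
    q=P[box&(Z>a)&(Z<b)]; print(a,b,len(q),np.median(q,0).round(3),q.min(0).round(3),q.max(0).round(3))
box[:]=0;box[140:260,395:545]=1
q=P[box&(Z>.017)&(Z<.028)]
import cv2
r=cv2.minAreaRect(q[:,:2].astype(np.float32)*1000);print(r)
box[:]=0;box[240:275,465:505]=1
q=P[box&(Z>.03)];print('hinge',len(q),q.mean(0),q.min(0),q.max(0))
E
```

```text
mast [ 0.462 -0.007  1.124]
mast2 [ 0.545 -0.143  0.121]
bar [ 0.56  -0.214  0.03 ]
bar2 [ 0.567 -0.241  0.031]
hinge [ 0.58  -0.277  0.034]
vase [ 0.691 -0.268  0.035]
counter [ 0.595 -0.032  0.002]
spare [0.537 0.281 0.125]
cl [ 0.751 -0.135 -0.001]
cr [ 0.784 -0.342  0.024]
fr [ 0.617 -0.383  0.   ]
fl [ 0.576 -0.164 -0.001]
0.11 0.14 145 [ 0.548 -0.15   0.125] [ 0.537 -0.161  0.11 ] [ 0.559 -0.14   0.13 ]
0.07 0.11 41 [ 0.542 -0.142  0.091] [ 0.537 -0.153  0.07 ] [ 0.56 -0.14  0.11]
0.04 0.066 130 [ 0.542 -0.143  0.063] [ 0.529 -0.173  0.04 ] [ 0.566 -0.133  0.066]
0.022 0.033 1063 [ 0.592 -0.199  0.025] [ 0.544 -0.233  0.022] [ 0.621 -0.157  0.033]
((674.726318359375, -256.50946044921875), (192.76885986328125, 221.4794464111328), 12.079163551330566)
hinge 350 [ 0.57452753 -0.26699444  0.05369063] [ 0.46240288 -0.29400712  0.0300803 ] [ 0.59456735 -0.00661041  1.12423509]
```

Mast (0.548,-0.150) and hinge (0.577,-0.278) are 131 mm apart, which fits. Turntable yaw is about 12°, so the arm angle is about 0. The end mast position should be about (0.450,-0.305). I'll move above the mast with the jaws along the arc's tangent (yaw change -52°).

```bash
python3 -m jog '[0.04,-0.05,0,0,0,-0.1,0, 0.08,-0.1,0,0,0,-0.2,0, 0.11,-0.15,0,0,0,-0.3,0, 0.14,-0.2,0,0,0,-0.4,0, 0.17,-0.25,0,0,0,-0.5,0, 0.19,-0.3,0,0,0,-0.6,0, 0.21,-0.35,0,0,0,-0.7,0, 0.23,-0.4,0,0,0,-0.8,0, 0.25,-0.45,0,0,0,-0.9,0, 0.26,-0.5,0,0,0,-0.9,0]' 40
python3 -m jog '[0.005,-0.05,0,0,0,0,0, 0.01,-0.1,0,0,0,0,0, 0.015,-0.15,0,0,0,0,0, 0.02,-0.2,0,0,0,0,0, 0.021,-0.215,0,0,0,0,0, 0.021,-0.215,0,0,0,0,0, 0.021,-0.215,0,0,0,0,0]'
python3 - <<'E'
from h import *
s=arm.sense();print(s['t'],s['position'],s['ee_rot'].round(3) if hasattr(s['ee_rot'],'round') else s['ee_rot'],s['joint_pos'])
c=arm.capture('wrist');cv2.imwrite('pics/w1.png',c['color'][...,::-1])
P=world(c);Z=P[...,2]
m=(Z>.112)&(Z<.135)&(abs(P[...,0]-.548)<.04)&(abs(P[...,1]+.15)<.04);q=P[m]
print(len(q));
if len(q): print(q.mean(0),q.min(0),q.max(0))
E
```

```text
t: 1.35
position: [0.527, 0.0634, 0.25]
ee_rot: [[-0.226, 0.974, -0.0], [0.974, 0.226, -0.0], [-0.0, -0.0, -1.0]]
wrist_force: [1.0, -0.1, 0.4]
gripper_width: 1.002
t: 2.22
position: [0.5479, -0.1476, 0.2499]
ee_rot: [[-0.23, 0.973, -0.001], [0.973, 0.23, 0.001], [0.001, -0.0, -1.0]]
wrist_force: [0.0, 0.5, 0.3]
gripper_width: 0.996
2.225 [ 0.54788296 -0.14760247  0.24993237] [[-0.23   0.973 -0.001]
 [ 0.973  0.23   0.001]
 [ 0.001 -0.    -1.   ]] [-0.27075735  0.28569454  0.59818671  1.555864   -0.16420987  1.35140157
  0.57708008]
1046
[ 0.54710267 -0.14918969  0.12472903] [ 0.53684361 -0.16115338  0.11202246] [ 0.55804961 -0.13998708  0.12838703]
```

View pics/w1.png

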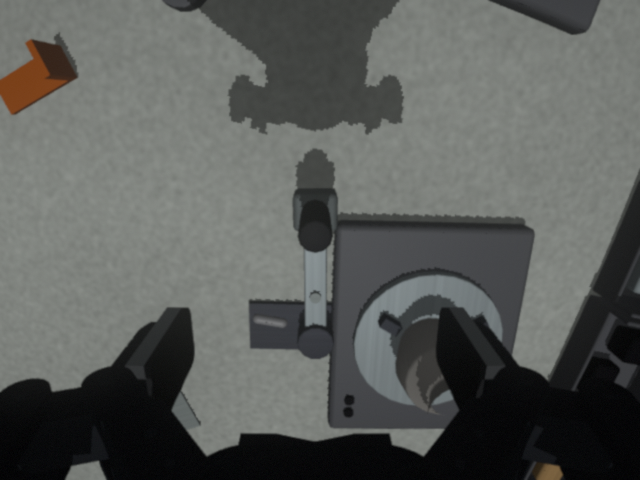

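The wrist view shows the mast top at (315,235) and the hinge at (315,342), with the jaws either side of the arm line as intended. Mast is at (0.547,-0.150). I'll descend, grip, and refine the hinge position.

```bash
python3 - <<'E'
from h import *
c=arm.capture('wrist');P=world(c);q=P[325:360,298:333].reshape(-1,3);q=q[q[:,2]>.033];print(len(q),q.mean(0),q.min(0),q.max(0))
E
python3 -m jog '[0,-0.002,-0.04,0,0,0,0, 0,-0.002,-0.08,0,0,0,0, 0,-0.002,-0.12,0,0,0,0, 0,-0.002,-0.15,0,0,0,0, 0,-0.002,-0.15,0,0,0,0, 0,-0.002,-0.15,0,0,0,255, 0,-0.002,-0.15,0,0,0,255, 0,-0.002,-0.15,0,0,0,255, 0,-0.002,-0.15,0,0,0,255, 0,-0.002,-0.15,0,0,0,255]' 40
python3 -m jog '[0,0,0,0,0,0,255, 0,0,0,0,0,0,255, 0,0,0,0,0,0,255]' 40
```

```text
936 [ 0.57732082 -0.27491085  0.03820245] [ 0.52985181 -0.29403409  0.03302265] [ 0.59410904 -0.07618402  0.37473616]
t: 3.58
position: [0.5482, -0.1517, 0.1012]
ee_rot: [[-0.228, 0.974, 0.001], [0.974, 0.228, 0.0], [-0.0, 0.001, -1.0]]
wrist_force: [-1.0, 0.6, 6.0]
gripper_width: 0.249
t: 3.95
position: [0.5482, -0.1518, 0.1012]
ee_rot: [[-0.228, 0.974, 0.001], [0.974, 0.228, 0.0], [-0.0, 0.001, -1.0]]
wrist_force: [-0.7, 0.8, 6.5]
gripper_width: 0.248
```

Gripped: the opening is 21 mm, matching the 22 mm mast. Now I'll swing along the arc.

```bash
python3 -m jog '[-0.011,-0.003,0,0,0,0.087,255, -0.022,-0.007,0,0,0,0.175,255, -0.032,-0.012,0,0,0,0.262,255, -0.042,-0.018,0,0,0,0.349,255, -0.051,-0.024,0,0,0,0.436,255, -0.0595,-0.032,0,0,0,0.524,255, -0.067,-0.040,0,0,0,0.611,255, -0.0745,-0.0485,0,0,0,0.698,255, -0.081,-0.058,0,0,0,0.785,255, -0.0865,-0.068,0,0,0,0.873,255]' 40
python3 -c "
from rig import arm
s=arm.sense();print(s['joint_pos'],s['ft_torque'])"
```

```text
t: 5.2
position: [0.463, -0.2206, 0.1012]
ee_rot: [[-0.894, 0.448, 0.004], [0.448, 0.894, -0.002], [-0.005, 0.0, -1.0]]
wrist_force: [8.6, -3.1, -2.6]
gripper_width: 0.251
[-0.00565123  0.28628555  0.45389542  1.88728119 -0.14838757  0.99590904
  1.61895036] [-0.5108884  -1.78663766  0.08489345]
```

```bash
python3 -m jog '[-0.005,-0.010,0,0,0,0.087,255, -0.0085,-0.021,0,0,0,0.175,255, -0.0115,-0.032,0,0,0,0.262,255, -0.013,-0.043,0,0,0,0.349,255, -0.014,-0.0545,0,0,0,0.436,255, -0.014,-0.066,0,0,0,0.524,255, -0.013,-0.077,0,0,0,0.611,255, -0.011,-0.088,0,0,0,0.698,255, -0.011,-0.088,0,0,0,0.698,255, -0.011,-0.088,0,0,0,0.698,255]' 40
python3 -c "
from rig import arm
s=arm.sense();print(s['joint_pos'],s['ft_torque'])"
```

```text
t: 6.45
position: [0.4534, -0.3035, 0.1011]
ee_rot: [[-0.973, -0.233, 0.004], [-0.233, 0.973, 0.004], [-0.004, 0.004, -1.0]]
wrist_force: [6.1, 13.6, 7.4]
gripper_width: 0.247
[ 0.23095203  0.34932839  0.36971771  1.7956748  -0.15205409  1.02316371
  2.4655096 ] [ 2.82223179 -1.08670747 -0.08960262]
```

The TCP is at arm direction 192°, which is the end stop. I'll release, rise, and look.

```bash
python3 -m jog '[0,0.004,0,0,0,0,0, 0,0.004,0,0,0,0,0, 0,0.004,0,0,0,0,0, 0,0.004,0,0,0,0,0, 0,0.004,0.03,0,0,0,0, 0,0.004,0.07,0,0,0,0, 0,0.004,0.11,0,0,0,0, 0,0.004,0.15,0,0,0,0, 0,0.004,0.15,0,0,0,0]' 
python3 - <<'E'
from h import *
c=arm.capture('wrist');P=world(c);Z=P[...,2]
cv2.imwrite('pics/w2.png',c['color'][...,::-1])
m=(Z>.112)&(Z<.135)&(abs(P[...,0]-.45)<.05)&(abs(P[...,1]+.305)<.05);q=P[m]
d=q.mean(0)[:2]-[.577,-.277]
print(len(q),q.mean(0),np.hypot(*d),np.degrees(np.arctan2(d[1],d[0]))%360)
t=arm.capture('top');cv2.imwrite('pics/t2.png',t['color'][...,::-1])
print(arm.sense()['wrist_force'])
E
```

```text
t: 7.58
position: [0.4513, -0.3051, 0.2538]
ee_rot: [[-0.974, -0.228, 0.006], [-0.228, 0.974, -0.003], [-0.005, -0.004, -1.0]]
wrist_force: [-0.5, 0.5, -0.7]
gripper_width: 0.999
1023 [ 0.44897216 -0.30504177  0.1247712 ] 0.13106284305271473 192.35432695827464
[-1.74436545  0.02146953 -0.15706143]
```

View pics/w2.png

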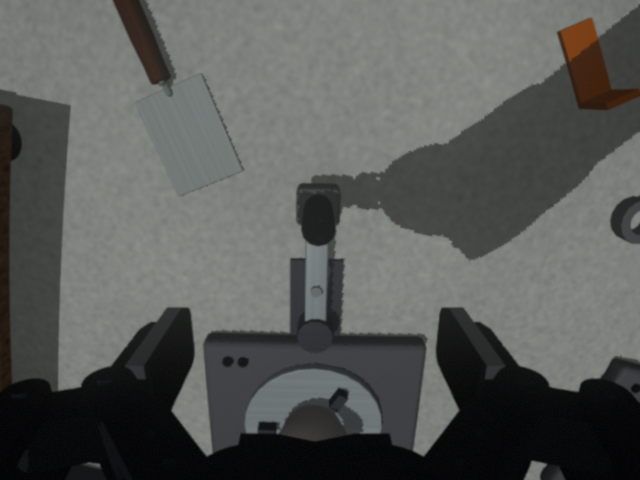

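View pics/t2.png

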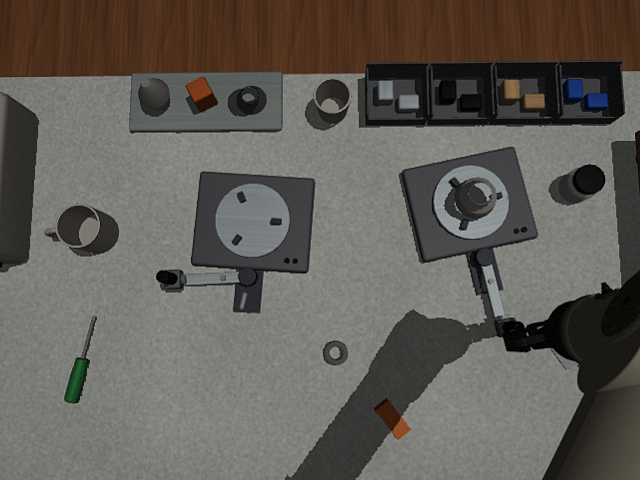

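The wrist view shows the arm from hinge (315,335) to mast (318,218), perpendicular to the box front. The top view shows the spare arm unmoved, with its mast still at (167,277). The arm is free of the gripper and fully swung out, so I'm handing in.

```bash
python3 -c "
from rig import arm
print(arm.sense()['t'],arm.job_done())"
```

```text
the job is handed in; nothing more can be done
7.675 None
```

I gripped the mast of the vase turntable's camera arm and swung it about 90° along its arc to the end stop. Then I opened the gripper, lifted clear and handed the job in at 7.7 s.

- **Camera arm:** after release, the mast stood at (0.449, -0.305), 131 mm from the hinge at 192.4°. I expected about 192°, so the arm points straight away from the box, past the snap point and seated in the detent.
- **Empty turntable:** in the last top picture its arm looks unmoved and still folded.
- **Gripper:** it was open, about 0.15 m above the gripping height, and touching nothing. The wrist force was 1.8 N or less. The largest reading I saw was about 17 N, while gripped at the end stop.

No check failed or disagreed. I judged the joint angles from the pictures, because the robot does not report them.

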